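# Post the tea-light cup through the organiser's sprung flap

## Task

Put away the steel tea-light cup that stands on the front ledge of the white organiser: push open the self-closing flap straight ahead of it with one fingertip and, with that finger holding the flap out of the way, slide the cup through with the other finger, far enough in that the flap shuts fully behind it. The cup stays standing and slides on the floor the whole way: do not pick it up or pinch it, and do not use the cup itself to shove the flap open. Leave the other flap, the coral holder and everything else around alone.

Things in the scene. Friction and masses are not known exactly. Their poses are not given: they have to be found in the camera images.
- organiser: White plastic organiser, fixed, open-topped, 370 x 124 x 44 mm. Origin: underside, on the door line midway between its two lanes; +x points into the lanes, +y left. Floor top z = 4, level over x = -130..240 mm. Open ledge at x = -130..0 (6 mm side lips). Lanes x = 0..189, 54 wide, centred y = +29 and -29, walls up to z = 44, each shut by a flap at x = 0. Behind: small slots.
- door_left (a point): Middle of the left lane's entrance (organiser x = 0, y = +29 mm), on the top of the floor. Axes as the organiser's.
- door_right (a point): Middle of the right lane's entrance (organiser x = 0, y = -29 mm), on the top of the floor. Axes as the organiser's.
- flap_left (a joint): Angle of the left flap, rad: 0 shut, up to 1.55 as it swings inwards (+x, its only way) about an upright hinge at the lane's outer side (organiser x = 1, y = +59 mm). A light spring (0.25 N at the free edge when nearly shut, 0.9 N wide open) shuts it again within about a second. It slips past a finger that goes over 53 mm in and then rests on whatever follows.
- flap_right (a joint): The same for the right flap; its hinge is at the right lane's outer side (organiser x = 1, y = -59 mm).
- edge_left (a point): Mid-height of the free edge of the grey panel of the left flap, 3 mm thick, 53 mm from hinge to free edge, z = 7 to 40 mm in the organiser. When shut the edge points to -y. It cannot shut until the cup is wholly over 53 mm past the door line. Over a finger ahead of the cup it stays well open only if the cup follows closely (free gap between that finger and the cup at most about 30 mm).
- edge_right (a point): Mid-height of the free edge of the right flap, the mirror image: when shut it points to +y.
- cup: The cup to put away: empty round stainless steel tea-light cup, straight sides, 40 mm across, 18 mm high, about 30 g. Origin: centre of its underside. It stands on the organiser's front ledge, 58 to 85 mm before the door line and within about 4 mm of the middle line of one of the lanes.
- spare_cup: Another cup of the same kind, standing on the shelf beside the organiser; leave it. Origin: centre of its underside.
- holder: Coral silicone holder, a thick-walled round cup 44 mm across and 24 mm high, standing on the front ledge before the other lane; leave it. Origin: centre of its underside.
- jar: Clear glass jar with a screw-top steel lid, 68 mm across, 95 mm high, on the shelf to the organiser's left; leave it. Origin: centre of its underside.
- star_weight: Round plastic balloon weight, 64 mm across, with a raised star and a short stem, 38 mm high, on the shelf to the organiser's right; leave it. Origin: centre of its underside.
There are look-alikes about, which are no part of the job. What is shaped like the cup but blue is not meant.

How it is judged (in metres and radians):
On the way, in this order (a step that is already met when the one before it is completed fails the run):
1. a finger holds the flap ahead of the cup open by more than 0.6 rad, with the cup still outside and not touching it (x of cup in the frame of organiser below 0 m and ((y of cup in the frame of organiser above 0 m and value of joint flap_left above 0.6 rad and contact force between the fingers and flap_left above 0.03 N and contact force between cup and flap_left below 0.02 N) or (y of cup in the frame of organiser below 0 m and value of joint flap_right above 0.6 rad and contact force between the fingers and flap_right above 0.03 N and contact force between cup and flap_right below 0.02 N))), for 0.05 s.
2. the cup has slid in through the doorway behind it, the flap still open (x of cup in the frame of organiser above 0.03 m and value of joint any of flap_left, flap_right above 0.35 rad), for 0.05 s.
At the end, for the whole second after the job is handed in: The cup stands upright (within 0.1 rad) and at rest on the floor of a lane, its centre 60 to 175 mm past the door line, and both flaps are shut (within 0.06 rad) (x of cup in the frame of organiser between 0.06 and 0.175 m and y of cup in the frame of organiser between -0.055 and 0.055 m and z of cup in the frame of organiser below 0.008 m and angle between cup's own z axis and vertical below 0.1 rad and linear speed of cup below 0.01 m/s and value of joint each of flap_left, flap_right below 0.06 rad); the robot touches nothing.
It fails at once if the cup is lifted more than 8 mm off the floor or tipped by more than 0.35 rad (height (world z) of cup above 0.012 m or angle between cup's own z axis and vertical above 0.35 rad).
It fails at once if the cup is pinched or pressed hard (over 15 N) (contact force between the fingers and cup above 15 N).
It fails at once if the cup shoves a flap that is not open (over 0.3 N at less than 0.35 rad) ((value of joint flap_left below 0.35 rad and contact force between cup and flap_left above 0.3 N) or (value of joint flap_right below 0.35 rad and contact force between cup and flap_right above 0.3 N)).
It fails at once if the other flap is opened (over 0.2 rad) ((y of cup in the frame of organiser above 0 m and value of joint flap_right above 0.2 rad) or (y of cup in the frame of organiser below 0 m and value of joint flap_left above 0.2 rad)).
It fails at once if the coral holder, spare cup, jar or star weight is moved more than 15 mm (distance of any of holder, spare_cup, jar, star_weight from where it was at the start of the episode above 0.015 m).
It also fails if it takes over 40 s, if anything falls off the work surface, if the arm or the gripper's body presses on something with over 40 N, if the wrist force passes 120 N, or if a joint passes its speed limit or range.

## Robot

A 6-joint arm with a two-finger parallel gripper is mounted at the origin on the work surface. World frame = base frame: x ahead of the robot, y to its left, z up, the work surface at z = 0. Lengths are in mm, angles in degrees, forces in N, time in s.
With the tool pointing down it reaches from about 300 to 850 mm from the base axis. Payload 4.2 kg.
Tool frame: the origin (TCP) lies between the finger pads; the fingertips stand 14 mm ahead of it and the grasp point (between the pads) lies 5 mm behind it (env.finger_overhang is the distance from the TCP to the fingertips, in mm); z points along the fingers, y is the line along which they close (so a half turn about z gives the same grasp; the last joint's range is limited). The gripper opens to 91 mm and grips with 3 to 60 N. Pads are 32 mm wide; open, the fingers measure 118 mm over their backs; the gripper's body (76 mm by 178 mm) begins 60 mm behind the grasp point.
Start: joints at [-67.781, 18.312, 89.639, -0, 72.044, -1.146], TCP at [228.044, -527.861, 227.976] pointing down, gripper open.
Joint ranges: [-177.97, 177.97], [-48.28, 115.42], [12.27, 149.76], [-77.06, 257.06], [2.81, 150.46], [-146.56, 146.56]. Speed limits (degrees/s): [147.25, 147.25, 180, 180, 180, 180].

## Interface

Orientations are given as [roll, pitch, yaw] about the fixed x, y, z axes, in that order (R = Rz(yaw) Ry(pitch) Rx(roll)).
In Python, from workcell import status, cams, env, finder gives the robot as it stands.
- The arm moves only by the tool apply_moves, never from a script. Its argument "increments" is a list of rows, each a list of 7 numbers: the opening, from -1 (shut) to 1 (fully open), then the shift along the world's x, y, z in m, then the turn, a rotation vector about the world's x, y, z in degrees. In form: [[gripper, x, y, z, ax, ay, az], ...]. A call has 1 to 5 rows; each row shifts and turns the commanded pose from where the row before left it; what a row does not reach is not made up. A row lasts 1/12 s, in which the tool goes at most 41.7 mm and 7.16 degrees, less where a joint would pass 70% of its speed; a pose out of reach is approached as far as the arm can. A call with a gripper value outside its range is refused whole. The fingers move at their own pace and stop on an object; "newtons" is the grip in N (left out, the last holds). Time passes only in rows, so rows that do not move let the fingers close. It gives the time, the measured TCP pose, the force, the opening and the grip force at its end, in the units of the state.
- status.state(): the state, without advancing time (a new reading comes with each control period).
- cams.grab_frame(name): name is "scene" or "top" or "wrist"; returns a dict with "color" (480x640x3 uint8, red, green, blue), "intrinsics" (3x3 intrinsics, pixels), "k1" (the pictures are not rectified: a ray, as slopes to the right and down, at radius r is drawn at 1 + k1 r^2 times it, then the intrinsics apply), "R" (3x3) and "t" (3): a world point X has camera coordinates R X + t. Camera axes: x right, y down, z forward; pixel columns grow to the right and rows downward; lengths in mm; the calibration is good to about 2 mm. A picture is of the moment at which its call begins. There is no depth.
- env.job_done(): hands the job in; it is judged then, once.
Trained networks look in the newest picture that a camera, given by its name, has taken for a name from the list of things; names that differ only in an ending like _2 or _b are one class to them, and where a whole thing is asked for, a point or a joint stands for the part that bears it (a point fixed in the world has none). Each returns a list of dicts, best first, with "score" (0 to 1); they miss things now and then, are a little off and sometimes report something else, mostly with a low value. They report only what shows in the picture. A call takes as long as a camera call. They do not tell look-alikes from the thing itself.
- finder.boxes_of(query, camera): "rect" ([left, top, width, height] in pixels, round what is visible of it).
- finder.trace(query, camera): "pixels" (480x640 bool, what is visible of it) and "rect" ([left, top, width, height] in pixels, round what is visible of it).
The state is a dict: "time_s": time; "qpos": joint angles; "qvel": joint speeds; "effort": joint torques, N m; "ee_pos": TCP position; "ee_rot": TCP orientation; "force": force on the tool from outside, world axes, zero at the start; "torque": the same for the moment, N m; "gripper_width": finger opening in mm; "gripper_force": force on a finger pad.
Only numpy, scipy, OpenCV 4.12 (cv2) and the standard library are available. Lean on these libraries where they do the work, as an engineer would, in place of code of your own. Each camera call takes 0.05 s, during which the arm holds its last target. There are 200 camera calls.

## Working session

There is one attempt and no reset: what is moved stays moved. The work goes in short steps, Python scripts to look and compute and a tool call to move; the robot and the scene stay as the last step left them, time stands still between calls to the robot, and variables do not carry over. Pictures are saved under pics/ and viewed, at most 10 in all, crops included, and the job is handed in when it is done.

Besides the shell and the picture viewer there is one more tool, called by a JSON object that holds its "fn" and its "kwargs". apply_moves: Moves the arm, as the interface text tells. Its arguments: {"type":"object","properties":{"increments":{"type":"array","items":{"type":"array","items":{"type":"number"}}},"newtons":{"type":"number"}},"required":["increments"]}

```bash
mkdir -p pics; cat > h.py <<'E'
import numpy as np, cv2
from workcell import status, cams, env, finder
def grab(n,save=None):
    f=cams.grab_frame(n)
    if save: cv2.imwrite('pics/'+save,f['color'][:,:,::-1])
    return f
def plane(f,uv,z):
    K=np.array(f['intrinsics']);R=np.array(f['R']);t=np.array(f['t']);k=f['k1']
    d=np.array([(uv[0]-K[0,2])/K[0,0],(uv[1]-K[1,2])/K[1,1]]);s=d.copy()
    for _ in range(20): s=d/(1+k*(s@s))
    r=R.T@np.array([*s,1]);c=-R.T@t
    return c+r*(z-c[2])/r[2]
def proj(f,X):
    K=np.array(f['intrinsics']);p=np.array(f['R'])@np.array(X,float)+np.array(f['t']);s=p[:2]/p[2]
    s=s*(1+f['k1']*(s@s));return np.array([K[0,0]*s[0]+K[0,2],K[1,1]*s[1]+K[1,2]])
E
python3 - <<'E'
from h import *
for n in('top','scene'):
    f=grab(n,n+'0.png'); print(n,-np.array(f['R']).T@f['t'],f['k1'])
    for q in('organiser','cup','holder','flap_left','flap_right','jar','star_weight'):
        print(q,[(np.round(b['rect']).tolist(),round(b['score'],2)) for b in finder.boxes_of(q,n)][:4])
print(status.state()['time_s'])
E
```

```text
top [453.99663165  46.87294705 978.60582131] 0.05335251649297984
organiser [([311.0, 113.0, 102.0, 230.0], 0.78)]
cup [([377.0, 289.0, 28.0, 29.0], 0.93), ([331.0, 260.0, 35.0, 4.0], 0.61), ([444.0, 338.0, 25.0, 24.0], 0.55)]
holder [([340.0, 292.0, 27.0, 26.0], 0.64)]
flap_left [([331.0, 262.0, 34.0, -0.0], 0.6)]
flap_right [([441.0, 162.0, 38.0, 34.0], 0.38)]
jar [([242.0, 199.0, 45.0, 49.0], 0.68), ([380.0, 291.0, 22.0, 30.0], 0.24)]
star_weight [([442.0, 163.0, 40.0, 32.0], 0.73)]
scene [1403.02920785   11.8671016   675.48860502] -0.06089997376869416
organiser [([219.0, 203.0, 108.0, 162.0], 0.8)]
cup [([177.0, 194.0, 18.0, 22.0], 0.67), ([231.0, 213.0, 23.0, 24.0], 0.66)]
holder [([261.0, 209.0, 26.0, 26.0], 0.7)]
flap_left [([268.0, 231.0, 27.0, 20.0], 0.57), ([219.0, 202.0, 108.0, 167.0], 0.37)]
flap_right [([230.0, 240.0, 29.0, 16.0], 0.85)]
jar [([347.0, 217.0, 41.0, 66.0], 0.79), ([220.0, 201.0, 107.0, 165.0], 0.27)]
star_weight [([228.0, 238.0, 33.0, 17.0], 0.46)]
0.8
```

View pics/top0.png

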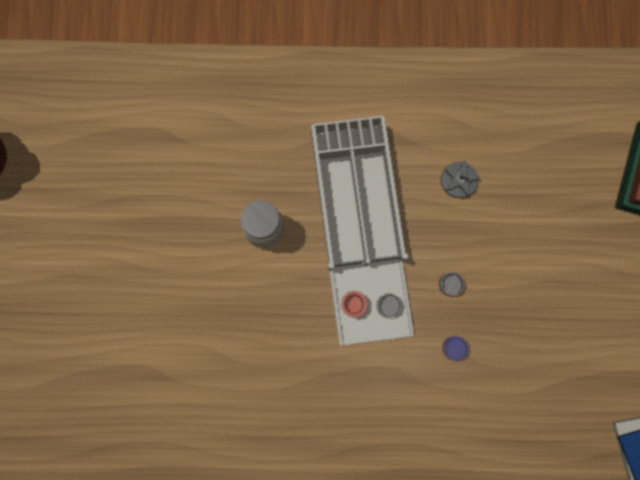

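View pics/scene0.png

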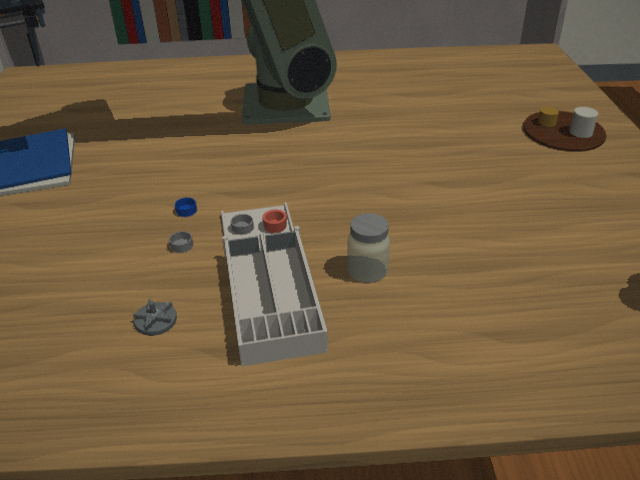

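The top view shows the steel cup at (390,306) before the right lane, the holder at (354,305) before the left, and the flaps at row ~262. In the scene view the cup is at (242,224) and the spare cup at (181,242), off the organiser.

```bash
cat > fit.py <<'E'
from h import *
from scipy.optimize import least_squares
def fit(views,z0=0):
    # views: list of (frame, [(orgpoint, uv)])
    def T(p,o): c,s=np.cos(p[2]),np.sin(p[2]); return [p[0]+c*o[0]-s*o[1],p[1]+s*o[0]+c*o[1],o[2]]
    res=lambda p:np.concatenate([proj(f,T(p,o))-uv for f,L in views for o,uv in L])
    r=least_squares(res,[550,-50,0.1],loss='soft_l1',x_scale=[10,10,.1]);return r.x,res(r.x).reshape(-1,2)
E
python3 - <<'E'
from fit import *
f=grab('top'); g=grab('scene')
L=[((240,62,44),(312,124)),((240,-62,44),(384,117)),((-130,62,4),(341,345)),((-130,-62,4),(412,336)),((0,62,44),(331,269)),((0,-62,44),(406,259))]
p,e=fit([(f,L)]); print(p,np.degrees(p[2]),e.round(1).tolist())
def w2o(X): c,s=np.cos(p[2]),np.sin(p[2]);d=X[:2]-p[:2];return (c*d[0]+s*d[1],-s*d[0]+c*d[1])
for n,uv,z in(('cup',(390.5,305),22),('holder',(354.5,304.5),28)):
    X=plane(f,uv,z);print(n,X,w2o(X))
X=plane(g,(242,219),22);print(X,w2o(X))
for n,uv,z in(('spare',(452,284.5),18),('jar',(262,218),95),('star',(460,180),15)): print(n,plane(f,uv,z))
w=grab('wrist');print('wristcam',-np.array(w['R']).T@w['t'],np.array(w['R']).round(2),w['intrinsics'],status.state()['ee_rot'])
E
```

```text
[ 5.73292273e+02 -4.80098052e+01  1.37253804e-01] 7.864063713515604 [[-0.3, 1.4], [0.7, -0.5], [-1.1, 1.5], [2.1, 0.9], [-0.6, -2.9], [0.1, -2.5]]
cup [504.21933348 -86.3083276   22.        ] (np.float64(-73.6634699601991), np.float64(-28.487557850373946))
holder [504.05116393 -26.76144204  28.        ] (np.float64(-65.68265865149915), np.float64(30.522327009582074))
[506.79697717 -85.00065933  22.        ] (np.float64(-70.93114834487176), np.float64(-27.544869208154612))
spare [ 539.45566108 -188.92798801   18.        ]
jar [632.69856648 121.81669941  95.        ]
star [ 718.6315596  -207.98379344   15.        ]
wristcam [ 302.24415587 -496.9136327   385.78390515] [[ 0.4  -0.92  0.  ]
 [-0.88 -0.38  0.28]
 [-0.26 -0.11 -0.96]] [[400.02756688   0.         319.57460509]
 [  0.         400.02756688 230.04969244]
 [  0.           0.           1.        ]] [ 1.79992399e+02 -2.24576468e-04  2.33621631e+01]
```

{"fn": "apply_moves", "kwargs": {"increments": [[0.363, 0.019, 0.0295, 0, 0, 0, 5], [0.363, 0.019, 0.0295, 0, 0, 0, 5], [0.363, 0.019, 0.0295, 0, 0, 0, 5], [0.363, 0.019, 0.0295, 0, 0, 0, 5], [0.363, 0.019, 0.0295, 0, 0, 0, 5]]}}

```text
time_s: 1.37
ee_pos: [323.6, -379.0, 228.1]
ee_rot: [180.0, -0.0, 48.6]
force: [0.8, -0.7, -0.3]
gripper_width: 63.2
gripper_force: 0.0
```

{"fn": "apply_moves", "kwargs": {"increments": [[0.363, 0.019, 0.0295, 0, 0, 0, 5], [0.363, 0.019, 0.0295, 0, 0, 0, 5], [0.363, 0.019, 0.0295, 0, 0, 0, 5], [0.363, 0.019, 0.0295, 0, 0, 0, 5], [0.363, 0.019, 0.0295, 0, 0, 0, 5]]}}

```text
time_s: 1.78
ee_pos: [418.7, -231.3, 228.3]
ee_rot: [180.0, 0.0, 73.6]
force: [0.9, -0.5, -0.1]
gripper_width: 62.5
gripper_force: 0.0
```

{"fn": "apply_moves", "kwargs": {"increments": [[0.363, 0.019, 0.0295, 0, 0, 0, 5], [0.363, 0.019, 0.0295, 0, 0, 0, 5], [0.363, 0.019, 0.0295, 0, 0, 0, 5], [0.363, 0.019, 0.0295, 0, 0, 0, 5], [0.363, 0.019, 0.0295, 0, 0, 0, 5]]}}

```text
time_s: 2.2
ee_pos: [513.7, -83.7, 228.2]
ee_rot: [180.0, 0.0, 98.6]
force: [-0.4, 0.1, -0.9]
gripper_width: 62.3
gripper_force: 0.0
```

```bash
python3 - <<'E'
from h import *
import pickle
f=grab('wrist','w1.png');pickle.dump(f,open('w1.pkl','wb'))
s=status.state();print(s['time_s'],s['ee_pos'],s['ee_rot'],s['gripper_width'],s['qpos'])
for q in('cup','holder','organiser','flap_right'): print(q,[(np.round(b['rect'],1).tolist(),round(b['score'],2)) for b in finder.boxes_of(q,'wrist')][:4])
E
```

```text
2.25 [517.22063946 -78.91870085 228.06823822] [179.72404954  -0.22491007  98.95543285] 62.24488070593913 [-10.12103736  13.54350132  96.39921702   0.32244188  69.87028302
 -19.18640212]
cup [([289.5, 180.8, 44.6, 43.8], 0.76)]
holder [([296.3, 117.1, 48.8, 48.8], 0.58)]
organiser [([253.3, 100.5, 386.7, 150.9], 0.66)]
flap_right [([387.1, 180.8, 10.5, 59.5], 0.62), ([455.0, 1.8, 93.3, 24.0], 0.41)]
```

View pics/w1.png

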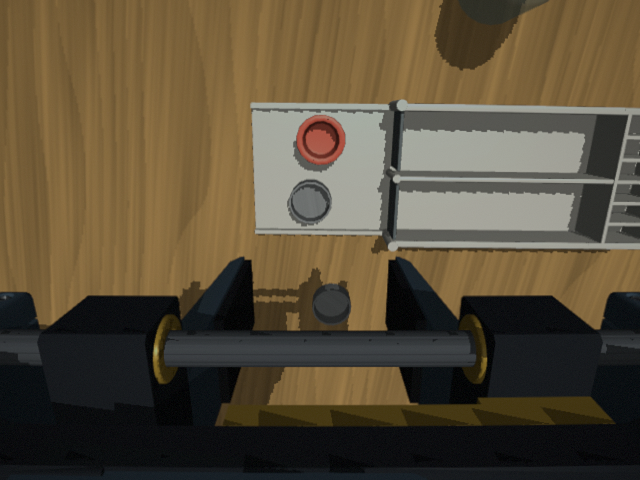

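The wrist view shows the cup at (311,202), the holder at (320,140), and hinge posts at (401,105) and (392,246). The fingers straddle the line of the lane. The arm was still settling, so I take it again and fit.

```bash
python3 - <<'E'
from fit import *
import pickle
w1=pickle.load(open('w1.pkl','rb'))
w=grab('wrist','w2.png'); f=grab('top'); s=status.state()
print(s['time_s'],s['ee_pos'],s['ee_rot'])
a=cv2.imread('pics/w1.png');b=cv2.imread('pics/w2.png')
print('shift',cv2.phaseCorrelate(cv2.cvtColor(a[60:250],6).astype(np.float32),cv2.cvtColor(b[60:250],6).astype(np.float32)))
for k in 'cup','holder': print(k,[np.round(x['rect'],1) for x in finder.boxes_of(k,'wrist')][:2])
c=cv2.resize(b[90:260,230:430],None,fx=4,fy=3.5,interpolation=cv2.INTER_CUBIC);cv2.imwrite('pics/w2c.png',c)
pickle.dump((w,f),open('w2.pkl','wb'))
E
```

```text
2.55 [512.37292787 -86.34568384 227.98858447] [-1.79979693e+02  1.60616319e-02  9.82613001e+01]
shift ((1.7096763518458147, -2.1781272718952778), 0.9582051177819569)
cup [array([294.4, 179.4,  43.3,  39.3]), array([459.6,   0. ,  84.9,  21.1])]
holder [array([296.5, 113.9,  49.9,  50.4])]
```

View pics/w2c.png

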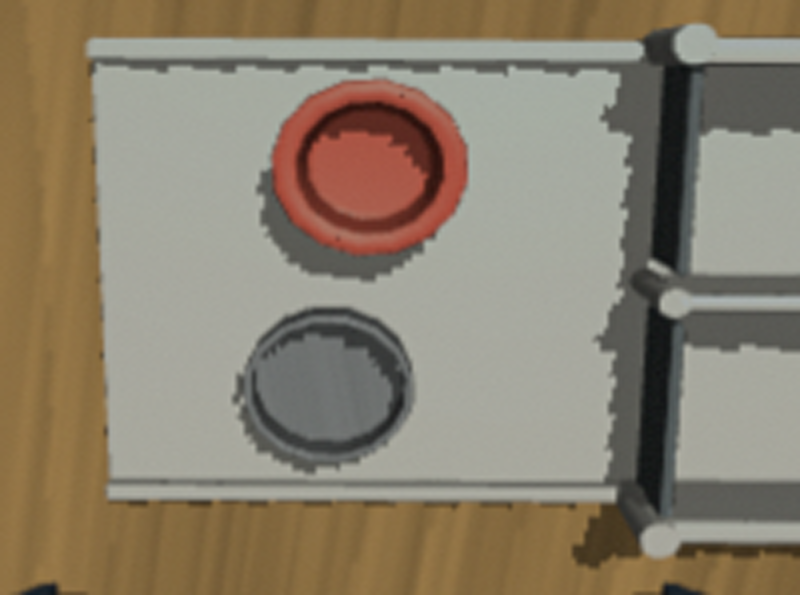

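```bash
python3 - <<'E'
from fit import *
import pickle
w,f=pickle.load(open('w2.pkl','rb'))
W=[((1,59,44),(404.3,102.6)),((1,-59,44),(394.8,244.3)),((-130,62,10),(252.5,101.4)),((-130,-62,10),(257.5,231.5))]
L=[((240,62,44),(312,124)),((240,-62,44),(384,117)),((-130,62,4),(341,345)),((-130,-62,4),(412,336)),((0,62,44),(331,269)),((0,-62,44),(406,259))]
for V in([(w,W)],[(w,W),(f,L)]):
    p,e=fit(V);print(p,np.degrees(p[2]),e.round(1).tolist())
    def w2o(X): c,s=np.cos(p[2]),np.sin(p[2]);d=np.array(X)[:2]-p[:2];return np.round((c*d[0]+s*d[1],-s*d[0]+c*d[1]),1)
    print('cup',w2o(plane(w,(312.8,200),22)),w2o(plane(f,(390.5,305),22)),'tcp',w2o(status.state()['ee_pos']))
A=plane(w,(404.3,102.6),44);B=plane(w,(394.8,244.3),44);print('post dist at z44',np.linalg.norm(A-B))
A=plane(w,(252.5,101.4),10);B=plane(w,(257.5,231.5),10);print('front width',np.linalg.norm(A-B))
# cup rim height from top + wrist rays
for z in(12,22,32):print(z,plane(w,(312.8,200),z)[:2]-plane(f,(390.5,305),z)[:2], end=' ')
E
```

```text
[ 5.76428157e+02 -4.97405767e+01  1.38207856e-01] 7.918726848367481 [[0.7, 2.1], [1.3, -2.4], [-1.1, -0.9], [-1.2, 1.3]]
cup [-74.4 -26. ] [-76.6 -26.3] tcp [-68.4 -27.6]
[ 5.75523674e+02 -4.87609483e+01  1.39915779e-01] 8.016583649615013 [[-0.2, 0.7], [0.6, -3.5], [-2.1, -2.0], [-1.9, 0.5], [-0.2, 0.2], [0.7, -1.8], [-0.4, 0.2], [2.7, -0.6], [-0.1, -4.2], [0.5, -3.9]]
cup [-73.7 -27. ] [-75.8 -27.2] tcp [-67.7 -28.5]
post dist at z44 121.87569135997119
front width 121.81378052404088
12 [ 1.70540862 -0.20665085] 22 [2.09824395 0.56752655] 32 [2.49107929 1.34170395]
```

Cup at organiser (-75, -27), rim at z≈22, consistent with the text. TCP at (-68, -28), so I descend straddling the cup.

{"fn": "apply_moves", "kwargs": {"increments": [[0.363, -0.002, 0, -0.03, 0, 0, 0], [0.363, 0, 0, -0.04, 0, 0, 0], [0.363, 0, 0, -0.04, 0, 0, 0], [0.363, 0, 0, -0.035, 0, 0, 0], [0.363, 0, 0, 0, 0, 0, 0]]}}

```text
time_s: 3.07
ee_pos: [505.7, -85.3, 77.3]
ee_rot: [-179.3, -0.2, 98.3]
force: [-1.3, 0.7, -0.3]
gripper_width: 62.2
gripper_force: 0.0
```

```bash
python3 - <<'E'
from h import *
f=grab('wrist','w3.png');s=status.state();print(s['time_s'],s['ee_pos'],s['ee_rot'],s['gripper_width'])
E
```

```text
3.1167 [508.23573726 -85.68348038  80.54899393] [-1.79580778e+02 -1.43360724e-01  9.82755686e+01] 62.0222151407598
```

View pics/w3.png

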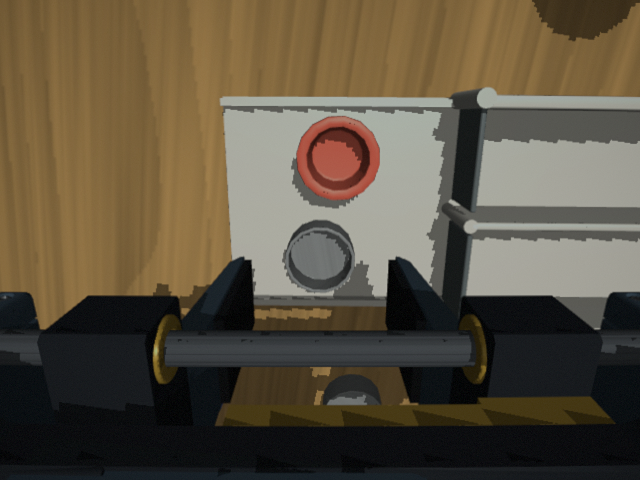

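The cup at (320,257) lies between the fingertips (243,258) and (397,258), so I go down the rest of the way.

{"fn": "apply_moves", "kwargs": {"increments": [[0.363, 0, 0, -0.02, 0, 0, 0], [0.363, 0, 0, -0.02, 0, 0, 0], [0.363, 0, 0, -0.014, 0, 0, 0], [0.363, 0, 0, -0.007, 0, 0, 0], [0.363, 0, 0, 0, 0, 0, 0]]}}

```text
time_s: 3.53
ee_pos: [511.7, -85.9, 22.8]
ee_rot: [179.9, 0.0, 98.3]
force: [-0.6, 0.0, 0.5]
gripper_width: 62.0
gripper_force: 0.0
```

```bash
python3 - <<'E'
from h import *
f=grab('wrist','w4.png');grab('wrist');s=status.state();print(s['time_s'],s['ee_pos'],s['ee_rot'],s['gripper_width'],s['force'])
E
```

```text
3.6333 [512.3796481  -85.84041761  23.67924417] [1.79828078e+02 5.82933731e-02 9.83402571e+01] 61.97895457743015 [-0.30191762  0.20277567  0.0961714 ]
```

View pics/w4.png

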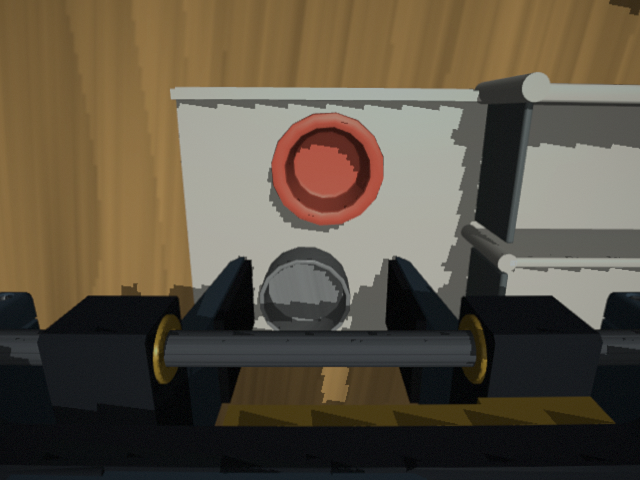

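{"fn": "apply_moves", "kwargs": {"increments": [[0.363, 0.005, 0.0007, 0, 0, 0, 0], [0.363, 0.005, 0.0007, 0, 0, 0, 0], [0.363, 0.005, 0.0007, 0, 0, 0, 0], [0.363, 0.005, 0.0007, 0, 0, 0, 0], [0.363, 0.005, 0.0007, 0, 0, 0, 0]]}}

```text
time_s: 4.05
ee_pos: [536.9, -81.8, 22.3]
ee_rot: [180.0, 0.0, 98.4]
force: [0.5, 0.1, 0.1]
gripper_width: 61.9
gripper_force: 0.2
```

{"fn": "apply_moves", "kwargs": {"increments": [[0.363, 0.005, 0.0007, 0, 0, 0, 0], [0.363, 0.005, 0.0007, 0, 0, 0, 0], [0.363, 0.005, 0.0007, 0, 0, 0, 0], [0.363, 0.005, 0.0007, 0, 0, 0, 0], [0.363, 0, 0, 0, 0, 0, 0]]}}

```text
time_s: 4.47
ee_pos: [557.2, -78.8, 21.8]
ee_rot: [179.9, -0.0, 98.4]
force: [-0.2, 0.7, -0.1]
gripper_width: 62.0
gripper_force: 0.6
```

```bash
python3 - <<'E'
from h import *
f=grab('wrist','w5.png');s=status.state();print(s['time_s'],s['ee_pos'],s['ee_rot'],s['gripper_width'],s['force'])
E
```

```text
4.5167 [556.81360432 -78.77768145  21.76745194] [ 1.79948670e+02 -1.32797068e-02  9.83696790e+01] 62.04461165369114 [-0.94809951  2.00989729 -0.8715381 ]
```

View pics/w5.png

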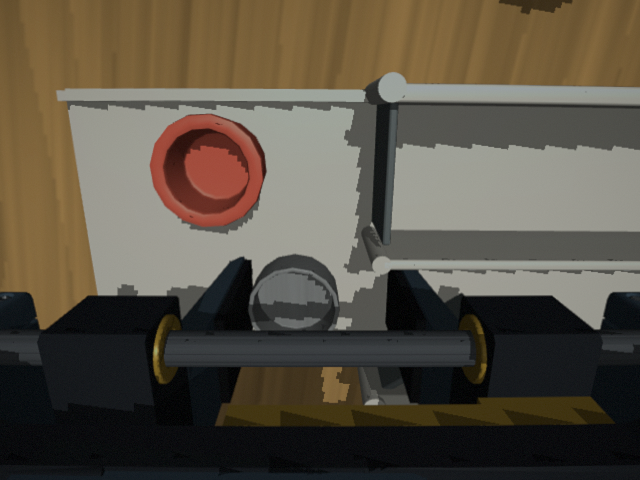

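The front finger is through the right doorway with the cup at (293,300) still outside, so I continue straight in.

{"fn": "apply_moves", "kwargs": {"increments": [[0.363, 0.006, 0.0007, 0, 0, 0, 0], [0.363, 0.006, 0.0007, 0, 0, 0, 0], [0.363, 0.006, 0.0007, 0, 0, 0, 0], [0.363, 0.006, 0.0007, 0, 0, 0, 0], [0.363, 0.006, 0.0007, 0, 0, 0, 0]]}}

```text
time_s: 4.93
ee_pos: [587.1, -75.5, 22.1]
ee_rot: [179.9, 0.0, 98.4]
force: [-1.2, 0.7, 0.7]
gripper_width: 61.9
gripper_force: 0.6
```

{"fn": "apply_moves", "kwargs": {"increments": [[0.363, 0.006, 0.0007, 0, 0, 0, 0], [0.363, 0.006, 0.0007, 0, 0, 0, 0], [0.363, 0.006, 0.0007, 0, 0, 0, 0], [0.363, 0.006, 0.0007, 0, 0, 0, 0], [0.363, 0.006, 0.0007, 0, 0, 0, 0]]}}

```text
time_s: 5.35
ee_pos: [615.3, -71.9, 21.9]
ee_rot: [-179.8, -0.0, 98.4]
force: [-3.9, 0.8, 4.2]
gripper_width: 62.3
gripper_force: 1.8
```

```bash
python3 - <<'E'
from h import *
f=grab('wrist','w6.png');s=status.state();print(s['time_s'],s['ee_pos'],s['ee_rot'],s['gripper_width'],s['force'])
E
```

```text
5.4 [617.49705236 -71.81144524  22.02031545] [ 1.79936763e+02 -1.22419031e-03  9.83575783e+01] 62.463641267616985 [-0.13424524  0.38340489  0.23214943]
```

View pics/w6.png

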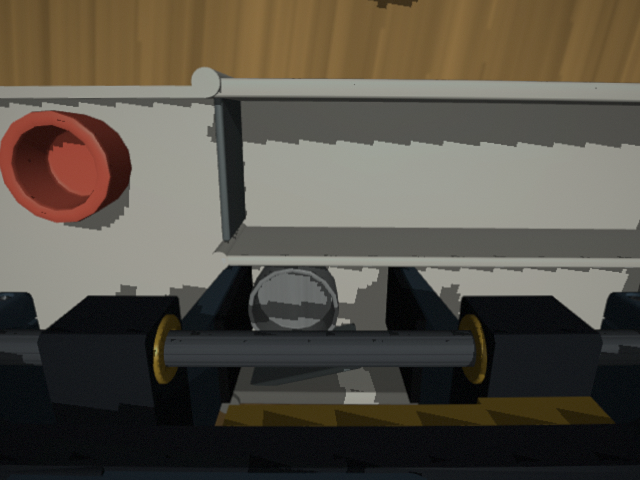

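The cup at (293,300) is through the doorway with the flap held aside (dark strip near row 375). I keep going.

{"fn": "apply_moves", "kwargs": {"increments": [[0.363, 0.006, 0.0008, 0, 0, 0, 0], [0.363, 0.006, 0.0008, 0, 0, 0, 0], [0.363, 0.006, 0.0008, 0, 0, 0, 0], [0.363, 0.006, 0.0008, 0, 0, 0, 0], [0.363, 0.006, 0.0008, 0, 0, 0, 0]]}}

```text
time_s: 5.82
ee_pos: [647.2, -68.1, 22.0]
ee_rot: [179.9, 0.0, 98.4]
force: [-2.1, 0.9, 0.7]
gripper_width: 61.9
gripper_force: 0.7
```

{"fn": "apply_moves", "kwargs": {"increments": [[0.363, 0.006, 0.0008, 0, 0, 0, 0], [0.363, 0.006, 0.0008, 0, 0, 0, 0], [0.363, 0.006, 0.0008, 0, 0, 0, 0], [0.363, 0.006, 0.0008, 0, 0, 0, 0], [0.363, 0.006, 0.0008, 0, 0, 0, 0]]}}

```text
time_s: 6.23
ee_pos: [677.1, -64.0, 22.1]
ee_rot: [179.9, 0.0, 98.4]
force: [-0.9, 0.4, 0.6]
gripper_width: 62.3
gripper_force: 0.1
```

{"fn": "apply_moves", "kwargs": {"increments": [[0.363, 0.006, 0.0008, 0, 0, 0, 0], [0.363, 0.006, 0.0008, 0, 0, 0, 0], [0.363, 0.006, 0.0008, 0, 0, 0, 0], [0.363, 0, 0, 0, 0, 0, 0], [0.363, 0, 0, 0, 0, 0, 0]]}}

```text
time_s: 6.65
ee_pos: [694.4, -61.6, 21.9]
ee_rot: [180.0, 0.0, 98.4]
force: [-0.2, -0.1, -0.0]
gripper_width: 62.3
gripper_force: 0.0
```

```bash
python3 - <<'E'
from h import *
f=grab('wrist','w7.png');s=status.state();print(s['time_s'],s['ee_pos'],s['ee_rot'],s['gripper_width'],s['force'])
E
```

```text
6.7 [694.0196197  -61.66026802  21.88260201] [-1.79994131e+02  3.65689124e-04  9.83691579e+01] 62.130116357019176 [-0.88820682  0.18138191 -0.3744067 ]
```

View pics/w7.png

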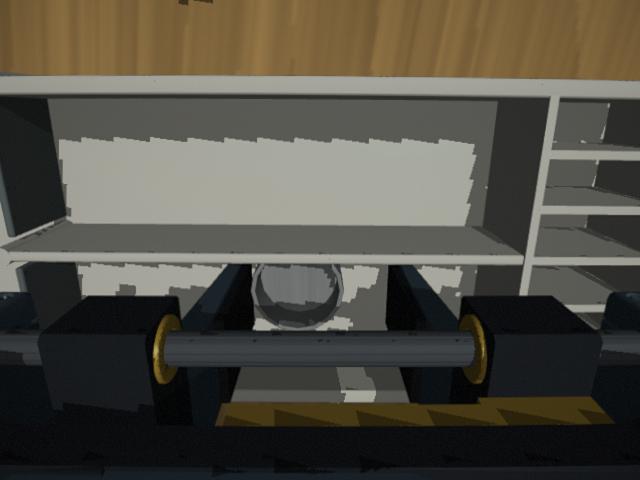

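The cup is at (297,290) deep in the lane, and the right flap looks shut behind the rear finger (around column 25). I back off and lift.

{"fn": "apply_moves", "kwargs": {"increments": [[0.363, -0.005, -0.0007, 0, 0, 0, 0], [0.363, 0, 0, 0, 0, 0, 0], [0.363, 0, 0, 0.02, 0, 0, 0], [0.363, 0, 0, 0.03, 0, 0, 0], [0.363, 0, 0, 0.04, 0, 0, 0]]}}

```text
time_s: 7.12
ee_pos: [686.5, -62.3, 109.8]
ee_rot: [-179.6, -0.1, 98.4]
force: [0.9, -0.5, -0.5]
gripper_width: 62.0
gripper_force: 0.0
```

{"fn": "apply_moves", "kwargs": {"increments": [[0.363, 0, 0, 0.04, 0, 0, 0], [0.363, 0, 0, 0.04, 0, 0, 0], [0.363, -0.035, 0, 0.03, 0, 0, 0], [0.363, -0.04, 0, 0, 0, 0, 0], [0.363, -0.04, 0, 0, 0, 0, 0]]}}

```text
time_s: 7.53
ee_pos: [577.0, -62.6, 221.2]
ee_rot: [179.7, 0.1, 98.4]
force: [-0.4, -0.3, -0.8]
gripper_width: 62.3
gripper_force: 0.0
```

{"fn": "apply_moves", "kwargs": {"increments": [[0.363, -0.03, 0, 0, 0, 0, 0], [0.363, 0, 0, 0, 0, 0, 0], [0.363, 0, 0, 0, 0, 0, 0], [0.363, 0, 0, 0, 0, 0, 0], [0.363, 0, 0, 0, 0, 0, 0]]}}

```text
time_s: 7.95
ee_pos: [548.6, -62.5, 219.2]
ee_rot: [179.9, 0.0, 98.4]
force: [-0.6, -0.6, 0.8]
gripper_width: 62.4
gripper_force: 0.0
```

```bash
python3 - <<'E'
from h import *
f=grab('wrist','w8.png');s=status.state();print(s['time_s'],s['ee_pos'],s['force'])
E
```

```text
8.0 [548.66318639 -62.43820491 218.93337563] [-0.48853844 -0.11577205 -0.46969592]
```

View pics/w8.png

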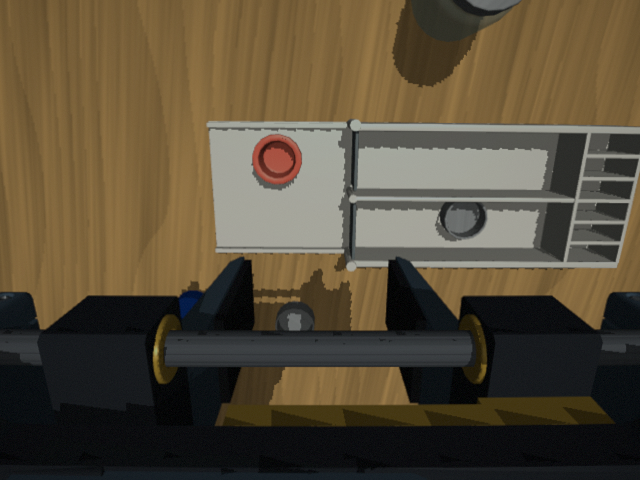

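The cup stands at (463,218) in the right lane. Both flaps are shut at column ~352, and the holder at (277,159) and spare cup at (295,320) are in place.

```bash
python3 -c "
from h import *
print(env.job_done())"
```

```text
the job is handed in; nothing more can be done
None
```

The steel cup now stands about 105 mm inside the right lane with both flaps shut behind it and nothing else moved, by the last picture; I handed the job in at about 8 s, but no verdict was returned.

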